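# Line up the sample containers by size on the rail

## Task

Line up the four containers on the rail in order of size, one upright in the middle of each black pad: the smallest next to the red end cap, the largest at the other end. Do not knock any of them over.

Things in the scene. Friction and masses are not known exactly. Their poses are not given: they have to be found in the camera images.
- vial: smallest container: small round glass sample vial with blue contents and a black cap, 25 mm across, 55 mm tall with the cap; the straight body that can be gripped reaches up to 44 mm. About 18 g. Origin at the centre of its underside, z up; it starts standing upright on the bench.
- jar: second smallest container: slim round white jar with a green lid and a blank label, 40 mm across, 84 mm tall; straight sides, can be gripped between 15 and 50 mm above its underside. About 90 g. Origin at the centre of its underside, z up; it starts standing upright on the bench.
- bottle_white: second largest container: round white reagent bottle with a dark blue screw cap, 52 mm across, 112 mm tall; straight sides, can be gripped between 20 and 70 mm above its underside. About 240 g. Origin at the centre of its underside, z up; it starts standing upright on the bench.
- bottle_amber: largest container: round amber-brown reagent bottle with a black screw cap, 58 mm across, 125 mm tall; straight sides, can be gripped between 20 and 75 mm above its underside. About 220 g. Origin at the centre of its underside, z up; it starts standing upright on the bench.
- pad_1: one of four identical black rubber pads in a row on a flat aluminium rail (76 mm deep, 330 mm long, 8 mm thick) that lies on the bench. Round, 66 mm across, 2 mm thick, fixed. Origin at the centre of its underside, 8 mm above the bench; its top is 10 mm above the bench. Neighbouring pads are 85 mm apart, centre to centre. pad_1 to pad_4 follow one another along the row; this is an end of the row (the right-hand end seen from the robot).
- pad_2: one of four identical black rubber pads in a row on a flat aluminium rail (76 mm deep, 330 mm long, 8 mm thick) that lies on the bench. Round, 66 mm across, 2 mm thick, fixed. Origin at the centre of its underside, 8 mm above the bench; its top is 10 mm above the bench. Neighbouring pads are 85 mm apart, centre to centre. pad_1 to pad_4 follow one another along the row; this is between pad_1 and pad_3.
- pad_3: one of four identical black rubber pads in a row on a flat aluminium rail (76 mm deep, 330 mm long, 8 mm thick) that lies on the bench. Round, 66 mm across, 2 mm thick, fixed. Origin at the centre of its underside, 8 mm above the bench; its top is 10 mm above the bench. Neighbouring pads are 85 mm apart, centre to centre. pad_1 to pad_4 follow one another along the row; this is between pad_2 and pad_4.
- pad_4: one of four identical black rubber pads in a row on a flat aluminium rail (76 mm deep, 330 mm long, 8 mm thick) that lies on the bench. Round, 66 mm across, 2 mm thick, fixed. Origin at the centre of its underside, 8 mm above the bench; its top is 10 mm above the bench. Neighbouring pads are 85 mm apart, centre to centre. pad_1 to pad_4 follow one another along the row; this is the other end of the row (the left-hand end).
- cap_red: red end cap of the rail, a bar 80 x 30 x 14 mm, fixed to the bench at one end of the row of pads (either end, with a grey one at the other). Its centre is 52 mm beyond the centre of the nearest pad. Origin at the centre of its underside, on the bench.
Mind the look-alikes: they are no part of the job. Several things have the shape of the cap_red; the one meant has the colours described above.

How it is judged:
At the end, for the whole second after the job is handed in: Counting from the red end cap, the pads carry the vial, the jar, the white bottle and the amber bottle. Each stands on its pad (underside 7 to 14 mm above the bench), its centre within 12 mm of the pad's centre, tilted less than 0.1 rad, released and at rest (((horizontal distance between cap_red and pad_1 below 0.1 m and horizontal distance between vial and pad_1 below 0.012 m and horizontal distance between jar and pad_2 below 0.012 m and horizontal distance between bottle_white and pad_3 below 0.012 m and horizontal distance between bottle_amber and pad_4 below 0.012 m) or (horizontal distance between cap_red and pad_4 below 0.1 m and horizontal distance between vial and pad_4 below 0.012 m and horizontal distance between jar and pad_3 below 0.012 m and horizontal distance between bottle_white and pad_2 below 0.012 m and horizontal distance between bottle_amber and pad_1 below 0.012 m)) and angle between each of vial, jar, bottle_white, bottle_amber's own z axis and vertical below 0.1 rad and height (world z) of vial between 0.007 and 0.014 m and linear speed of each of vial, jar, bottle_white, bottle_amber below 0.02 m/s and height (world z) of jar between 0.007 and 0.014 m and height (world z) of bottle_white between 0.007 and 0.014 m and height (world z) of bottle_amber between 0.007 and 0.014 m); the robot touches nothing.
It fails at once if a container is knocked over (tilted more than 0.7 rad) (angle between any of vial, jar, bottle_white, bottle_amber's own z axis and vertical above 0.7 rad).
It also fails if it takes over 112 s, if anything falls off the work surface, if the arm or the gripper's body presses on something with over 40 N, if the wrist force passes 120 N, or if a joint passes its speed limit or range.

## Robot

A 6-joint arm with a two-finger parallel gripper is mounted at the origin on a cart in front of the work surface, level with it; the furniture and walls round the work are solid. World frame = base frame: x ahead of the robot, y to its left, z up, the work surface at z = 0. Lengths are in m, angles in rad, forces in N, time in s.
With the tool pointing down it reaches from about 0.35 to 0.775 m from the base axis. Payload 7.3 kg.
Tool frame: the origin (TCP) lies on the centre line of the jaws, within the pads' length; the fingertips stand 17 mm ahead of it and the grasp point (between the pads) lies 2 mm behind it (robot.tip_extent is the distance from the TCP to the fingertips, in m); z points along the fingers, y is the line along which they close (so a half turn about z gives the same grasp; the last joint's range is limited). The gripper opens to 92 mm and grips with 3 to 60 N. Pads are 19 mm wide; open, the fingers measure 130 mm over their backs; the gripper's body (75 mm by 190 mm) begins 47 mm behind the grasp point.
Start: joints at [1.185, 0.342, 1.524, -0, 1.275, -0.146], TCP at [0.125, 0.51, 0.244] pointing down, gripper open.
Joint ranges: [-2.53, 2.53], [-0.77, 2.02], [0.04, 2.7], [-1, 4.14], [0.28, 2.66], [-3.11, 3.11]. Speed limits (rad/s): [2.57, 2.57, 3.14, 3.14, 3.14, 3.14].

## Interface

Orientations are given as [roll, pitch, yaw] about the fixed x, y, z axes, in that order (R = Rz(yaw) Ry(pitch) Rx(roll)).
In Python, from cell import robot gives the robot as it stands.
- The arm moves only by the tool step_arm, never from a script. Its argument "motion" is a list of rows, each a list of 2 entries, a list of its own where there are three numbers: the shift along the tool's x, y, z in units of 60 mm (1.0 is 60 mm), then the turn about the tool's z in rad. In form: [[[x, y, z], spin], ...]. A call has 1 to 10 rows; each row is the pose to reach, as a shift and turn from the pose commanded when the call began, along the tool's axes at that moment; what a row does not reach only later rows make up. A row lasts 1/8 s, in which the tool goes at most 62.5 mm and 10.7 degrees, less where a joint would pass 70% of its speed; a pose out of reach is approached as far as the arm can. A call with a gripper value outside its range is refused whole. "hand" is the closure in counts, from 0 (fully open) to 255 (shut), set as the call begins (left out, the last holds). The fingers move at their own pace and stop on an object; "squeeze" is the grip in N (left out, the last holds). Time passes only in rows, so rows that repeat a pose let the fingers close. It gives the time, the measured TCP pose, the force, the opening and the grip force at its end, in the units of the state.
- robot.observe(): the state, without advancing time (a new reading comes with each control period).
- robot.read_camera(name): name is "side" or "top"; returns a dict with "pixels" (420x560x3 uint8, red, green, blue), "intrinsics" (3x3 intrinsics, pixels), "xyz" and "rotation" of the camera in the world. Camera axes: x right, y up, looking along -z (the intrinsics and any distortion apply to the point x, -y, -z); pixel columns grow to the right and rows downward; lengths in m; the calibration is good to about 2 mm. A picture is of the moment at which its call begins. There is no depth.
- robot.hand_in(): hands the job in; it is judged then, once.
The state is a dict: "time": time; "qpos": joint angles; "qvel": joint speeds; "joint_efforts": joint torques, N m; "tool_pos": TCP position; "tool_rot": TCP orientation; "contact_force": force on the tool from outside, world axes, zero at the start; "torque": the same for the moment, N m; "opening": finger opening in m; "grip_force": force on a finger pad.
Only numpy, scipy, OpenCV 4.12 (cv2) and the standard library are available. Lean on these libraries where they do the work, as an engineer would, in place of code of your own. Each camera call takes 0.05 s, during which the arm holds its last target. There are 200 camera calls.

## Working session

There is one attempt and no reset: what is moved stays moved. The work goes in short steps, Python scripts to look and compute and a tool call to move; the robot and the scene stay as the last step left them, time stands still between calls to the robot, and variables do not carry over. Pictures are saved under pics/ and viewed, at most 14 in all, crops included, and the job is handed in when it is done.

Besides the shell and the picture viewer there is one more tool, called after ">>>" as a command line: name --argument value ..., lists and objects as JSON in quotes. step_arm: Moves the arm, as the interface text tells. Its arguments: {"type":"object","properties":{"motion":{"type":"array"},"hand":{"type":"number"},"squeeze":{"type":"number"}},"required":["motion"]}

```bash
mkdir -p pics; python3 - <<'E'
from cell import robot
import cv2
print(robot.observe())
for n in("top","side"):
    c=robot.read_camera(n);cv2.imwrite(f"pics/{n}0.png",c["pixels"][:,:,::-1]);print(c["intrinsics"],c["xyz"],c["rotation"],[k for k in c])
E
```

```text
{'time': 0.0, 'qpos': array([ 1.18500682e+00,  3.42702581e-01,  1.52498717e+00,  1.12370222e-05,
        1.27540063e+00, -1.45984271e-01]), 'qvel': array([ 2.28306617e-05,  1.79753292e-04, -1.84742059e-03,  4.20717554e-04,
        2.92456100e-04, -1.71588718e-03]), 'joint_efforts': array([-2.87878920e-04, -4.31246603e+01, -2.44207960e+01,  7.16341124e-02,
        5.62865508e-02, -1.06786770e-04]), 'tool_pos': array([0.12452154, 0.50963957, 0.24306582]), 'tool_rot': array([-3.14011242e+00, -2.28499545e-04,  2.90178397e+00]), 'contact_force': array([ 0.15143908, -0.48712023, -0.55165427]), 'torque': array([ 0.02711596, -0.00416557,  0.03501279]), 'grip_force': 0.0, 'opening': 0.09201316944629608}
[[460.05197665   0.         279.31844993]
 [  0.         460.05197665 216.96075538]
 [  0.           0.           1.        ]] [0.37885232 0.02705569 1.2478036 ] [ 0.11842883 -0.01623621 -1.55802223] ['pixels', 'intrinsics', 'xyz', 'rotation']
[[425.87415744   0.         276.89318612]
 [  0.         425.87415744 208.09362609]
 [  0.           0.           1.        ]] [ 0.33224338 -0.87137651  0.56335063] [ 1.05662823 -0.02098733 -0.21446092] ['pixels', 'intrinsics', 'xyz', 'rotation']
```

View pics/top0.png

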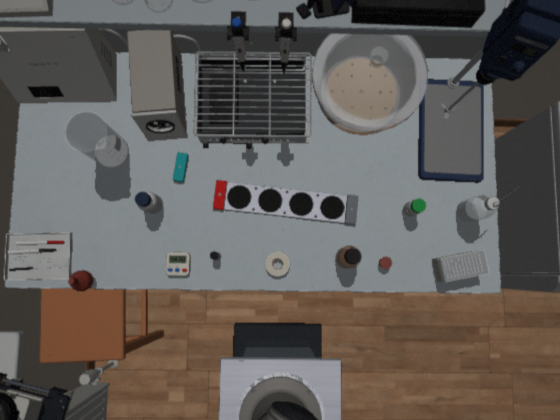

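View pics/side0.png

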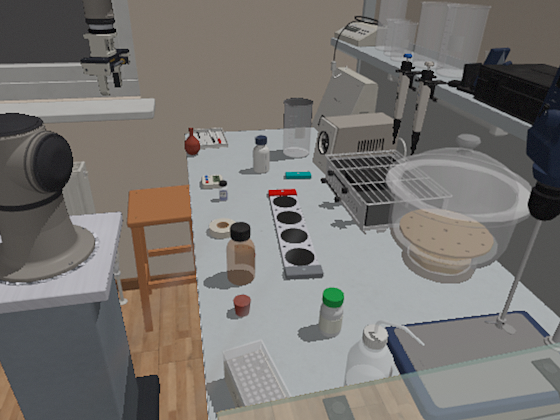

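The red end cap is at top (220,195), at the row's left end, next to pad_4. Look-alikes are the teal bar at (180,167) and the grey cap at (352,210); only the first is red and on the rail. The vial is at (214,256), the jar at (417,207), the white bottle at (147,201) and the amber bottle at (350,257). I'll confirm in an enlarged crop.

```bash
python3 - <<'E'
import cv2
a=cv2.imread("pics/top0.png")
l=cv2.resize(a[180:280,130:290],None,fx=5,fy=5,interpolation=cv2.INTER_CUBIC);r=cv2.resize(a[180:280,280:440],None,fx=5,fy=5,interpolation=cv2.INTER_CUBIC)
cv2.imwrite("pics/l.png",l);cv2.imwrite("pics/r.png",r)
E
```

```text
(no output)
```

View pics/l.png

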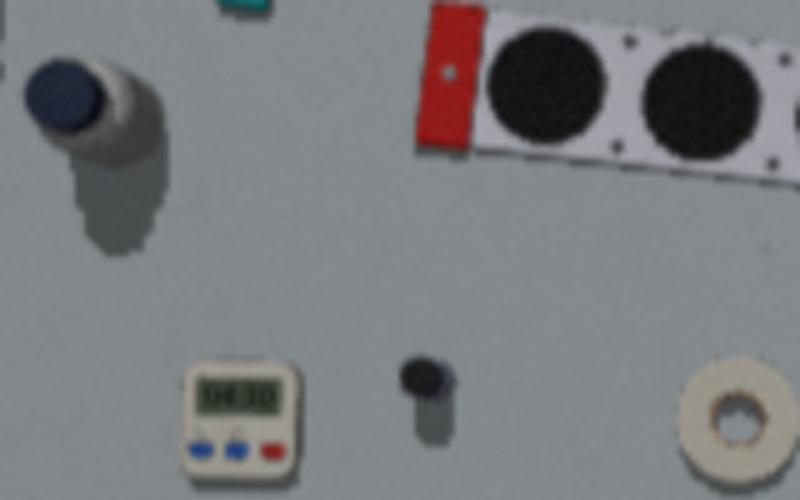

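View pics/r.png

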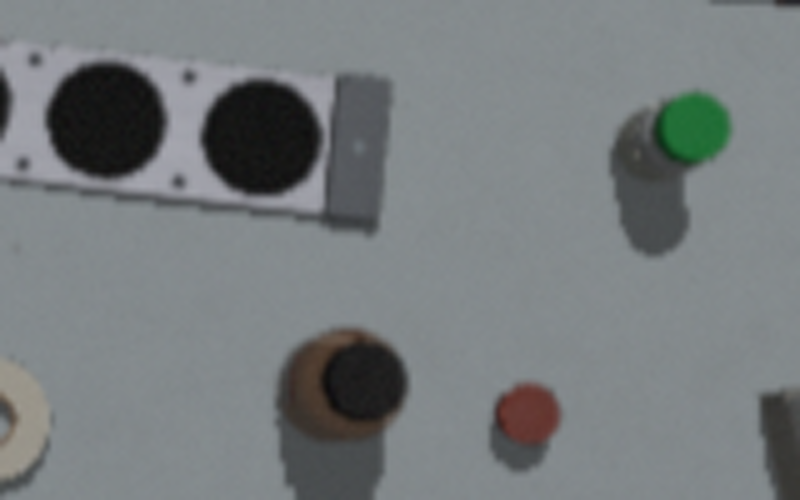

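The left crop shows the red cap at crop (450,75), pads at (547,85) and (702,102), the white bottle's cap at (64,95) and the vial's cap at (422,378). The right crop shows pads at (106,120) and (262,137), the jar lid at (693,128) and the amber bottle's cap at (365,381). So pad_4 gets the vial.

```bash
cat >h.py <<'E'
import numpy as np
from scipy.spatial.transform import Rotation as R
def ray(c,u,v,z):
    K=c["intrinsics"];d=np.array([(u-K[0,2])/K[0,0],-(v-K[1,2])/K[1,1],-1])
    d=R.from_euler('xyz',c["rotation"]).apply(d);p=np.array(c["xyz"]);return (p+d*(z-p[2])/d[2])[:2]
def proj(c,P):
    K=c["intrinsics"];q=R.from_euler('xyz',c["rotation"]).inv().apply(np.array(P)-c["xyz"])
    return K[0,0]*q[0]/-q[2]+K[0,2],K[1,1]*q[1]/q[2]+K[1,2]
E
python3 - <<'E'
from h import *
from cell import robot
c=robot.read_camera("top");s=robot.read_camera("side")
D=dict(pad4=(239.4,197,.01),pad3=(270.4,200.4,.01),pad2=(301.2,204,.01),pad1=(332.4,207.4,.01),white=(142.8,199,.112),vial=(214.4,255.6,.055),jar=(418.6,205.6,.084),amber=(353,256.2,.125),red=(219.8,194.6,.014))
o={}
for k,(u,v,z) in D.items():
    o[k]=p=ray(c,u,v,z);print(k,p.round(4),np.hypot(*p).round(3),"sidepx",np.round(proj(s,[*p,z]),1),np.round(proj(s,[*p,0]),1),"top base px",np.round(proj(c,[*p,0]),1))
print([np.linalg.norm(o[f'pad{i}']-o[f'pad{i+1}']) for i in (1,2,3)],o['pad4']-o['pad1'])
print(R.from_euler('xyz',robot.observe()['tool_rot']).as_matrix().round(3))
E
```

```text
pad4 [0.5795 0.1181] 0.591 sidepx [284.  201.1] [283.9 204.3] top base px [239.7 197.6]
pad3 [0.5714 0.0337] 0.572 sidepx [288.4 216.9] [288.3 220.3] top base px [270.4 201. ]
pad2 [ 0.5628 -0.0503] 0.565 sidepx [293.2 234.9] [293.1 238.4] top base px [301.  204.5]
pad1 [ 0.5547 -0.1353] 0.571 sidepx [299.1 256. ] [298.9 259.7] top base px [331.9 207.9]
white [0.5542 0.3503] 0.656 sidepx [259.7 136.7] [259.7 170.2] top base px [154.2 205.4]
vial [0.4182 0.1757] 0.454 sidepx [221.8 181.5] [222.6 199.3] top base px [216.9 256.3]
jar [ 0.5522 -0.3474] 0.652 sidepx [331.9 293.1] [327.9 329.2] top base px [408.9 210. ]
amber [ 0.4189 -0.1705] 0.452 sidepx [239.  225.9] [240.3 276.8] top base px [344.9 257.7]
red [0.5846 0.171 ] 0.609 sidepx [281.6 190.9] [281.4 195.3] top base px [220.4 195.4]
[np.float64(0.08543538162705368), np.float64(0.08437733553491422), np.float64(0.0848225029536598)] [0.02474819 0.25342809]
[[-0.971  0.238 -0.   ]
 [ 0.238  0.971 -0.001]
 [ 0.    -0.001 -1.   ]]
```

```bash
python3 - <<'E'
import cv2
a=cv2.imread("pics/side0.png")
cv2.imwrite("pics/sc.png",cv2.resize(a[125:345,190:350],None,fx=2.7,fy=2.7,interpolation=cv2.INTER_CUBIC))
E
```

```text
(no output)
```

View pics/sc.png

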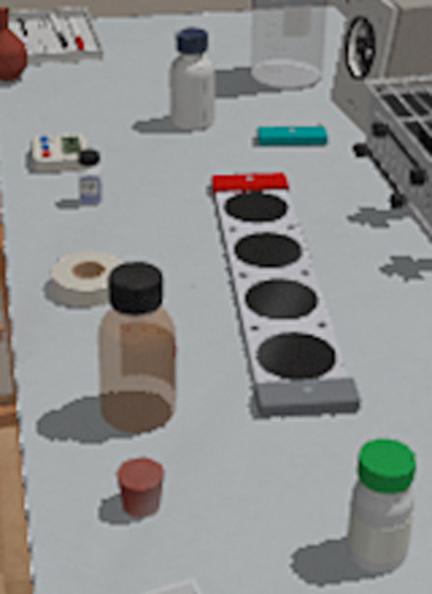

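Cross-checks agree: the pads come out 84.4–85.4 mm apart, the red cap is 53 mm from pad_4, and the side-view predictions are within about 2 px. I'll move over the white bottle and turn so the fingers close along world x (yaw π/2, so tool x = +y and tool y = +x).

>>> step_arm --motion '[[[-0.8,-0.09,0],0.15],[[-1.6,-0.18,0],0.3],[[-2.5,-0.28,0],0.48],[[-3.5,-0.4,0],0.66],[[-4.5,-0.51,0],0.84],[[-5.5,-0.63,0],1.02],[[-6.5,-0.74,0],1.2],[[-7.2,-0.82,0],1.331],[[-7.59,-0.87,0],1.331],[[-7.59,-0.87,0],1.331]]' --hand 0 --squeeze 20

```text
time: 1.45
tool_pos: [0.5558, 0.35, 0.2427]
tool_rot: [-3.141, 0.001, 1.568]
contact_force: [-0.3, 0.5, 0.3]
opening: 0.092
grip_force: 0.0
```

>>> step_arm --motion '[[[0,-0.02,0.5],0],[[0,-0.02,1.0],0],[[0,-0.02,1.5],0],[[0,-0.02,2.0],0],[[0,-0.02,2.4],0],[[0,-0.02,2.7],0],[[0,-0.02,2.9],0],[[0,-0.02,2.92],0],[[0,-0.02,2.92],0]]'

```text
time: 2.58
tool_pos: [0.5539, 0.3514, 0.0693]
tool_rot: [3.14, -0.001, 1.571]
contact_force: [0.8, 0.2, -0.3]
opening: 0.0916
grip_force: 0.0
```

>>> step_arm --motion '[[[0,0,0],0],[[0,0,0],0],[[0,0,0],0],[[0,0,0],0],[[0,0,0],0],[[0,0,0],0],[[0,0,0],0],[[0,0,0],0]]' --hand 255 --squeeze 20

```text
time: 3.58
tool_pos: [0.5539, 0.3513, 0.0689]
tool_rot: [3.14, -0.001, 1.571]
contact_force: [2.9, -0.7, 2.5]
opening: 0.0505
grip_force: 20.0
```

>>> step_arm --motion '[[[0,0,-0.15],0],[[0,0,-0.4],0],[[0,0,-0.7],0],[[-0.3,0,-0.9],0],[[-0.7,0.03,-1.0],0],[[-1.3,0.05,-1.0],0],[[-1.9,0.06,-1.0],0],[[-2.5,0.08,-1.0],0],[[-3.1,0.1,-1.0],0],[[-3.7,0.12,-1.0],0]]'

```text
time: 4.82
tool_pos: [0.56, 0.1261, 0.1286]
tool_rot: [-3.141, 0.0, 1.57]
contact_force: [0.3, -0.2, -3.4]
opening: 0.0503
grip_force: 19.8
```

>>> step_arm --motion '[[[-0.6,0.02,0],0],[[-1.2,0.03,0],0],[[-1.8,0.03,0],0],[[-2.3,0.03,0],0],[[-2.7,0.03,0],0],[[-2.9,0.03,0],0],[[-2.99,0.03,0],0],[[-2.99,0.03,0.3],0],[[-2.99,0.03,0.3],0],[[-2.99,0.03,0.3],0]]'

```text
time: 6.08
tool_pos: [0.5626, -0.0498, 0.1109]
tool_rot: [3.141, -0.0, 1.572]
contact_force: [-0.7, 0.4, -3.5]
opening: 0.0505
grip_force: 19.8
```

```bash
python3 - <<'E'
from h import *
from cell import robot
import cv2
o=robot.observe();print(o['tool_pos'],o['tool_rot'],o['contact_force'],o['opening'])
c=robot.read_camera("top");s=robot.read_camera("side")
a=c["pixels"][150:290,230:370,::-1];b=s["pixels"][130:330,200:400,::-1]
im=np.hstack([cv2.resize(a,(400,400),interpolation=2),cv2.resize(b,(400,400),interpolation=2)]);cv2.imwrite("pics/w.png",im)
x,y,z=o['tool_pos'];u=z-.0689
for h in(0,.07,.112):print(h,np.round((np.array(proj(s,[x,y,u+h]))-[200,130])*2,0))
E
```

```text
[ 0.56259681 -0.04982947  0.11091955] [ 3.14127251e+00 -1.17577515e-04  1.57153568e+00] [-0.66455487  0.41801196 -3.53050567] 0.05054608226743475
0 [187. 187.]
0.07 [190. 134.]
0.112 [191. 101.]
```

View pics/w.png

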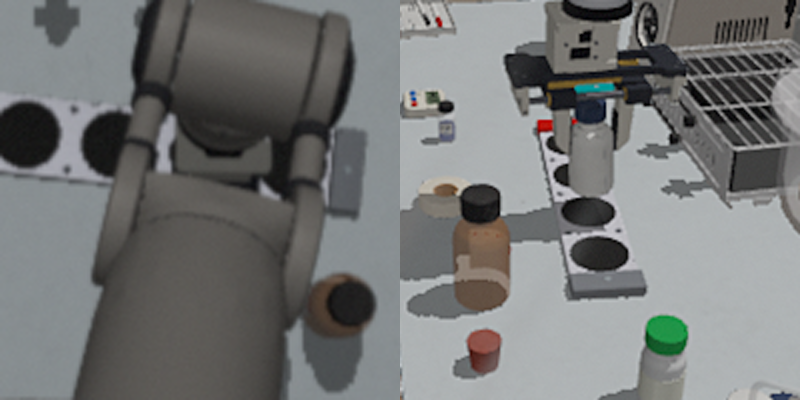

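The side panel shows the white bottle hanging upright at (592,150), close to the predicted (590,150). Next I lower it onto pad_2.

>>> step_arm --motion '[[[0,0,0.15],0],[[0,0,0.3],0],[[0,0,0.42],0],[[0,0,0.48],0],[[0,0,0.52],0],[[0,0,0.52],0],[[0,0,0.52],0]]'

```text
time: 7.05
tool_pos: [0.5626, -0.0503, 0.0795]
tool_rot: [3.141, -0.0, 1.571]
contact_force: [-0.3, -0.3, -3.2]
opening: 0.0509
grip_force: 19.8
```

>>> step_arm --motion '[[[0,0,0],0],[[0,0,0],0],[[0,0,0],0],[[0,0,0],0],[[0,0,0],0],[[0,0,-0.4],0],[[0,0,-1.0],0],[[0,0,-1.6],0],[[0,0,-2.2],0],[[0,0,-2.2],0]]' --hand 0

```text
time: 8.3
tool_pos: [0.5639, -0.0506, 0.2144]
tool_rot: [3.135, 0.001, 1.571]
contact_force: [-0.5, 0.7, -0.3]
opening: 0.0916
grip_force: 0.0
```

>>> step_arm --motion '[[[-0.4,-0.5,0],0],[[-1.0,-1.2,0],0],[[-1.6,-1.9,0],0],[[-1.9,-2.3,0],0],[[-2.0,-2.42,0],0],[[-2.0,-2.42,0.3],0],[[-2.0,-2.42,0.7],0],[[-2.0,-2.42,1.0],0],[[-2.0,-2.42,1.0],0],[[-2.0,-2.42,1.0],0]]'

```text
time: 9.55
tool_pos: [0.4179, -0.1702, 0.1516]
tool_rot: [3.141, 0.0, 1.571]
contact_force: [-0.3, 0.1, 1.2]
opening: 0.0918
grip_force: 0.0
```

```bash
python3 - <<'E'
from h import *
from cell import robot
import cv2
o=robot.observe();print(o['tool_pos'])
c=robot.read_camera("top");s=robot.read_camera("side")
a=c["pixels"][150:290,230:370,::-1];b=s["pixels"][130:330,200:400,::-1]
im=np.hstack([cv2.resize(a,(400,400),interpolation=2),cv2.resize(b,(400,400),interpolation=2)]);cv2.imwrite("pics/w2.png",im)
for p in((.5628,-.0503,.122),):print((np.array(proj(c,p))-[230,150])*400/140,(np.array(proj(s,p))-[200,130])*2)
E
```

```text
[ 0.41786494 -0.17016389  0.15162733]
[211.67540826 135.41485151] [190.43948066 126.36390027]
```

View pics/w2.png

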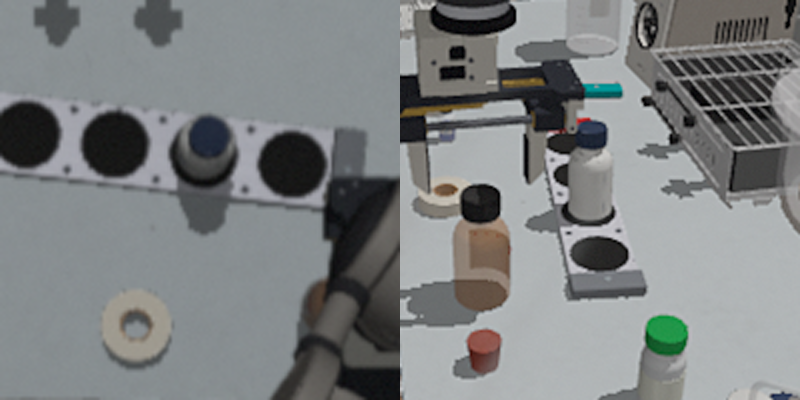

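The white bottle stands upright on pad_2: its cap is at (209,136) against the predicted (212,135), about 2 mm off. Next is the amber bottle.

>>> step_arm --motion '[[[0,0.02,0.4],0],[[0,0.02,0.8],0],[[0,0.02,1.05],0],[[0,0.02,1.2],0],[[0,0.02,1.2],0],[[0,0.02,1.2],0]]'

```text
time: 10.4
tool_pos: [0.4189, -0.1705, 0.0799]
tool_rot: [3.14, 0.001, 1.571]
contact_force: [0.9, 0.4, -0.1]
opening: 0.092
grip_force: 0.0
```

>>> step_arm --motion '[[[0,0,0],0],[[0,0,0],0],[[0,0,0],0],[[0,0,0],0],[[0,0,0],0],[[0,0,0],0],[[0,0,0],0]]' --hand 255 --squeeze 20

```text
time: 11.28
tool_pos: [0.4185, -0.1702, 0.0793]
tool_rot: [3.141, -0.0, 1.571]
contact_force: [0.0, 0.1, 0.5]
opening: 0.0563
grip_force: 20.0
```

>>> step_arm --motion '[[[0,0,-0.1],0],[[0,0,-0.3],0],[[0,0,-0.6],0],[[0.05,0.2,-0.7],0],[[0.15,0.6,-0.7],0],[[0.28,1.1,-0.7],0],[[0.41,1.6,-0.7],0],[[0.52,2.0,-0.7],0],[[0.57,2.2,-0.7],0],[[0.58,2.27,-0.7],0]]'

```text
time: 12.52
tool_pos: [0.5549, -0.1351, 0.121]
tool_rot: [-3.141, -0.0, 1.571]
contact_force: [-0.9, 0.0, -1.7]
opening: 0.0569
grip_force: 20.0
```

>>> step_arm --motion '[[[0,0,0],0],[[0,0,0.15],0],[[0,0,0.3],0],[[0,0,0.42],0],[[0,0,0.48],0],[[0,0,0.52],0],[[0,0,0.52],0],[[0,0,0.52],0]]'

```text
time: 13.52
tool_pos: [0.5548, -0.1355, 0.0903]
tool_rot: [3.141, 0.0, 1.571]
contact_force: [0.6, 0.0, -1.3]
opening: 0.0562
grip_force: 20.0
```

>>> step_arm --motion '[[[0,0,0.01],0],[[0,0,0.01],0],[[0,0,0.01],0],[[0,0,0.01],0],[[0,0,0.01],0],[[0,0,-0.4],0],[[0,0,-0.9],0],[[0,0,-1.4],0],[[0,0,-1.7],0],[[0,0,-1.7],0]]' --hand 0

```text
time: 14.78
tool_pos: [0.5553, -0.1358, 0.1935]
tool_rot: [3.139, 0.001, 1.571]
contact_force: [0.1, -0.1, -1.0]
opening: 0.0918
grip_force: 0.0
```

>>> step_arm --motion '[[[-0.5,0,0],0],[[-1.2,-0.01,0],0],[[-1.9,-0.02,0],0],[[-2.6,-0.03,0],0],[[-3.1,-0.04,0],0],[[-3.4,-0.04,0],0],[[-3.53,-0.04,0],0],[[-3.53,-0.04,0.4],0],[[-3.53,-0.04,0.8],0],[[-3.53,-0.04,0.8],0]]'

```text
time: 16.02
tool_pos: [0.5515, -0.3455, 0.142]
tool_rot: [-3.138, -0.003, 1.572]
contact_force: [-0.3, 0.2, 0.1]
opening: 0.092
grip_force: 0.0
```

```bash
python3 - <<'E'
from h import *
from cell import robot
import cv2
o=robot.observe();print(o['tool_pos'],o['opening'])
c=robot.read_camera("top");s=robot.read_camera("side")
a=c["pixels"][150:290,230:370,::-1];b=s["pixels"][160:360,200:400,::-1]
im=np.hstack([cv2.resize(a,(400,400),interpolation=2),cv2.resize(b,(400,400),interpolation=2)]);cv2.imwrite("pics/w3.png",im)
for p in((.5547,-.1353,.135),):print((np.array(proj(c,p))-[230,150])*400/140,(np.array(proj(s,p))-[200,160])*2)
E
```

```text
[ 0.5515194  -0.34548072  0.14196138] 0.09204199436167443
[311.61616018 143.81727136] [203.90641835  93.27137498]
```

View pics/w3.png

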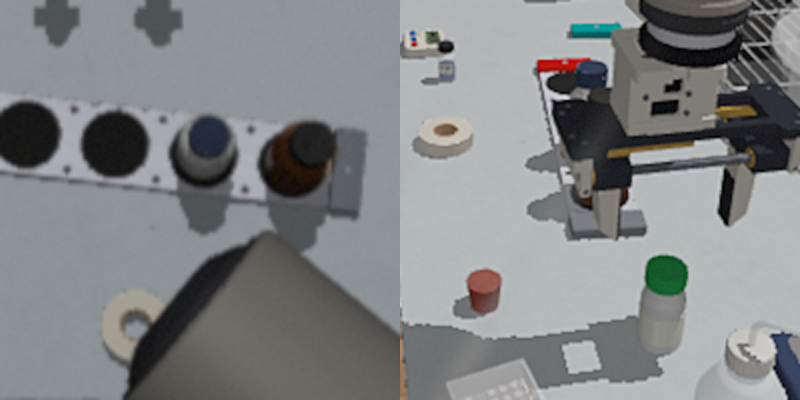

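The amber bottle stands on pad_1: its cap is at (313,143) against the predicted (312,144). The gripper is over the jar, so I descend and grip it.

>>> step_arm --motion '[[[0,0,0.4],0],[[0,0,0.8],0],[[0,0,1.2],0],[[0,0,1.5],0],[[0,0,1.58],0],[[0,0,1.58],0],[[0,0,1.58],0]]'

```text
time: 17.0
tool_pos: [0.5528, -0.3476, 0.0504]
tool_rot: [3.14, 0.001, 1.571]
contact_force: [-0.1, -0.3, -0.5]
opening: 0.0918
grip_force: 0.0
```

>>> step_arm --motion '[[[0,0,0],0],[[0,0,0],0],[[0,0,0],0],[[0,0,0],0],[[0,0,0],0],[[0,0,0],0],[[0,0,0],0],[[0,0,0],0]]' --hand 255 --squeeze 15

```text
time: 18.0
tool_pos: [0.5523, -0.3472, 0.0493]
tool_rot: [3.141, -0.0, 1.571]
contact_force: [0.0, -0.0, 0.5]
opening: 0.0394
grip_force: 15.0
```

>>> step_arm --motion '[[[0,0,-0.2],0],[[0,0,-0.6],0],[[0,0,-1.1],0],[[0,0,-1.6],0],[[0,0,-2.1],0],[[0.2,0,-2.5],0],[[0.6,0.05,-2.7],0],[[1.2,0.08,-2.7],0],[[1.8,0.1,-2.7],0],[[2.4,0.15,-2.7],0]]'

```text
time: 19.25
tool_pos: [0.5609, -0.2007, 0.2111]
tool_rot: [-3.141, -0.001, 1.571]
contact_force: [0.1, -0.5, -0.7]
opening: 0.0391
grip_force: 15.0
```

>>> step_arm --motion '[[[0.6,0.04,0],0],[[1.2,0.08,0],0],[[1.8,0.1,0],0],[[2.4,0.13,0],0],[[3.0,0.15,0],0],[[3.5,0.17,0],0],[[3.8,0.17,0],0],[[3.95,0.17,0],0],[[3.95,0.17,0.2],0],[[3.95,0.17,0.5],0]]'

```text
time: 20.5
tool_pos: [0.5716, 0.0328, 0.1806]
tool_rot: [3.141, 0.0, 1.57]
contact_force: [-0.4, -0.0, -0.2]
opening: 0.0395
grip_force: 15.0
```

>>> step_arm --motion '[[[0,0,0.4],0],[[0,0,0.8],0],[[0,0,1.2],0],[[0,0,1.5],0],[[0,0,1.7],0],[[0,0,1.7],0],[[0,0,1.7],0]]'

```text
time: 21.38
tool_pos: [0.5719, 0.0335, 0.0799]
tool_rot: [3.14, 0.0, 1.57]
contact_force: [0.5, 0.6, 0.4]
opening: 0.0396
grip_force: 15.0
```

>>> step_arm --motion '[[[0,0,0.12],0],[[0,0,0.22],0],[[0,0,0.3],0],[[0,0,0.33],0],[[0,0,0.33],0],[[0,0,0.33],0]]'

```text
time: 22.12
tool_pos: [0.5716, 0.0338, 0.0596]
tool_rot: [3.141, -0.0, 1.571]
contact_force: [-0.6, -0.8, -0.9]
opening: 0.0395
grip_force: 15.0
```

>>> step_arm --motion '[[[0,0,0],0],[[0,0,0],0],[[0,0,0],0],[[0,0,0],0],[[0,0,0],0],[[0,0,-0.4],0],[[0,0,-0.9],0],[[0,0,-1.4],0],[[0,0,-1.8],0],[[0,0,-1.8],0]]' --hand 0

```text
time: 23.38
tool_pos: [0.5725, 0.0337, 0.1693]
tool_rot: [3.137, 0.0, 1.571]
contact_force: [-0.7, 0.5, -0.3]
opening: 0.0919
grip_force: 0.0
```

>>> step_arm --motion '[[[0.4,-0.4,0],0],[[1.0,-1.0,0],0],[[1.5,-1.6,0],0],[[2.0,-2.2,0],0],[[2.3,-2.5,0],0],[[2.36,-2.56,0],0],[[2.36,-2.56,0.4],0],[[2.36,-2.56,0.8],0],[[2.36,-2.56,1.2],0],[[2.36,-2.56,1.2],0]]'

```text
time: 24.62
tool_pos: [0.4171, 0.1745, 0.0937]
tool_rot: [-3.137, 0.001, 1.57]
contact_force: [-0.7, -0.2, -0.1]
opening: 0.0919
grip_force: 0.0
```

```bash
python3 - <<'E'
from h import *
from cell import robot
import cv2
o=robot.observe();print(o['tool_pos'],o['opening'])
c=robot.read_camera("top");s=robot.read_camera("side")
a=c["pixels"][150:290,200:340,::-1];b=s["pixels"][130:270,180:320,::-1]
im=np.hstack([cv2.resize(a,(400,400),interpolation=2),cv2.resize(b,(400,400),interpolation=2)]);cv2.imwrite("pics/w4.png",im)
k=400/140
for p in((.5714,.0337,.094),(.4182,.1757,.055),o['tool_pos']):print((np.array(proj(c,p))-[200,150])*k,(np.array(proj(s,p))-[180,130])*k)
E
```

```text
[0.41713609 0.17447857 0.0937222 ] 0.09194997413058799
[200.84063556 129.46946473] [313.14852812 164.19401154]
[ 41.13365047 301.71341787] [119.38668916 147.10505372]
[ 37.00748673 301.41321113] [116.60832707 110.34204239]
```

View pics/w4.png

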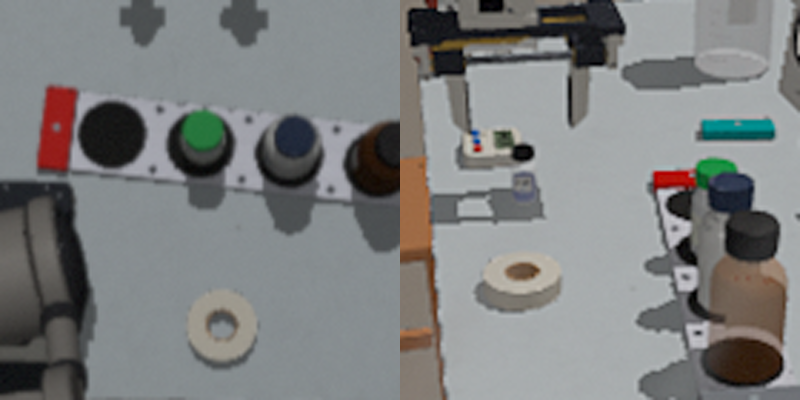

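The jar is on pad_3: its lid is at (203,130) against the predicted (201,129). The gripper is centred over the vial at (523,160) in the side panel, so I descend and grip it.

>>> step_arm --motion '[[[0,0,0.3],0],[[0,0,0.6],0],[[0,0,0.9],0],[[0,0,1.08],0],[[0,0,1.08],0],[[0,0,1.08],0]]'

```text
time: 25.48
tool_pos: [0.4184, 0.1754, 0.0314]
tool_rot: [3.14, -0.0, 1.571]
contact_force: [0.2, -0.2, -0.6]
opening: 0.0919
grip_force: 0.0
```

>>> step_arm --motion '[[[0,0,0],0],[[0,0,0],0],[[0,0,0],0],[[0,0,0],0],[[0,0,0],0],[[0,0,0],0],[[0,0,0],0],[[0,0,0],0],[[0,0,0],0],[[0,0,0],0]]' --hand 255 --squeeze 8

```text
time: 26.72
tool_pos: [0.4178, 0.1753, 0.0307]
tool_rot: [-3.142, -0.0, 1.571]
contact_force: [0.4, -0.1, 0.9]
opening: 0.0245
grip_force: 8.0
```

>>> step_arm --motion '[[[0,0,-0.2],0],[[0,0,-0.5],0],[[-0.05,0.2,-0.7],0],[[-0.2,0.6,-0.7],0],[[-0.4,1.1,-0.7],0],[[-0.55,1.6,-0.7],0],[[-0.75,2.1,-0.7],0],[[-0.88,2.5,-0.7],0],[[-0.95,2.7,-0.7],0],[[-0.95,2.7,-0.7],0]]'

```text
time: 27.98
tool_pos: [0.5799, 0.1182, 0.0729]
tool_rot: [3.142, -0.0, 1.57]
contact_force: [-0.2, -0.4, -0.0]
opening: 0.0241
grip_force: 8.0
```

>>> step_arm --motion '[[[0,0,0.15],0],[[0,0,0.3],0],[[0,0,0.42],0],[[0,0,0.5],0],[[0,0,0.52],0],[[0,0,0.52],0],[[0,0,0.52],0]]'

```text
time: 28.85
tool_pos: [0.5801, 0.1184, 0.0418]
tool_rot: [3.141, -0.0, 1.571]
contact_force: [0.2, -0.6, -0.1]
opening: 0.0246
grip_force: 8.0
```

>>> step_arm --motion '[[[0,0,0.01],0],[[0,0,0.01],0],[[0,0,0.01],0],[[0,0,0.01],0],[[0,0,0.01],0],[[0,0,0.01],0],[[0,0,-0.4],0],[[0,0,-0.9],0],[[0,0,-1.5],0],[[0,0,-2.2],0]]' --hand 0

```text
time: 30.1
tool_pos: [0.5794, 0.1183, 0.1742]
tool_rot: [-3.14, 0.0, 1.571]
contact_force: [0.8, 0.3, 0.1]
opening: 0.0919
grip_force: 0.0
```

>>> step_arm --motion '[[[0.5,-0.5,-0.2],0],[[1.2,-1.0,-0.2],0],[[2.0,-1.5,-0.2],0],[[2.8,-2.0,-0.2],0],[[3.5,-2.2,-0.2],0],[[3.5,-2.2,-0.2],0],[[3.5,-2.2,-0.2],0]]'

```text
time: 30.98
tool_pos: [0.4479, 0.328, 0.1854]
tool_rot: [-3.142, 0.0, 1.571]
contact_force: [0.7, -0.4, 0.2]
opening: 0.092
grip_force: 0.0
```

```bash
python3 - <<'E'
from h import *
from cell import robot
import cv2
c=robot.read_camera("top");s=robot.read_camera("side")
a=c["pixels"][150:290,210:350,::-1];b=s["pixels"][130:290,230:390,::-1]
im=np.hstack([cv2.resize(a,(400,400),interpolation=2),cv2.resize(b,(400,400),interpolation=2)]);cv2.imwrite("pics/w5.png",im)
for p in((.5795,.1181,.065),(.5714,.0337,.094),(.5628,-.0503,.122),(.5547,-.1353,.135)):print((np.array(proj(c,p))-[210,150])*400/140,(np.array(proj(s,p))-[230,130])*2.5)
E
```

```text
[ 79.8026161  124.51935263] [136.54053122 132.29099029]
[172.26920699 129.46946473] [149.0049621 143.6697601]
[268.8182654  135.41485151] [163.04935082 157.95487534]
[368.75901732 143.81727136] [179.88302293 191.58921872]
```

View pics/w5.png

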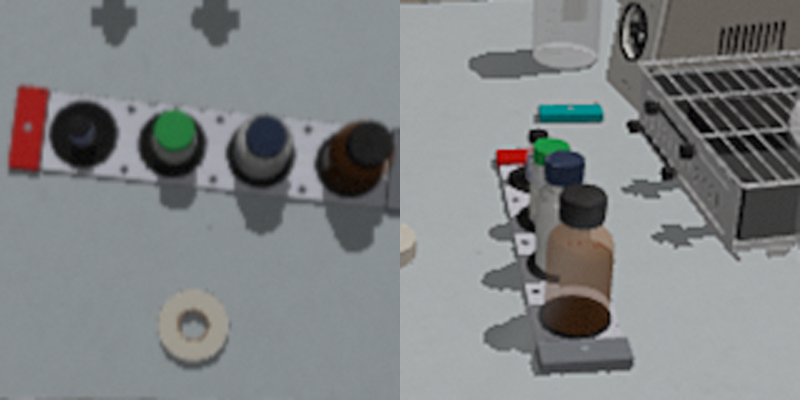

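All four containers stand upright. The tops are at (80,127), (174,130), (266,136) and (370,143), each within about 1 px of its pad-centred prediction, so I'm handing in.

```bash
python3 -c "
from cell import robot
print(robot.hand_in())"
```

```text
the job is handed in; nothing more can be done
None
```

The job is handed in at about 31 s, though no verdict came back: from the red cap the pads carry the vial, jar, white bottle and amber bottle, all upright, released and about 2 mm or less off pad centre in the last picture.

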